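# Load a sample carrier under a spring contact

## Task

On the contact-test fixture, press the long bar of the spring clip beside the round-disc carrier down with one fingertip and hold it there while the other fingertip pushes that carrier along its lane, under the raised contact foot, until it is home against the end stop. Only then let the bar up so that the foot closes on the carrier, and take the hand away. Touch only - do not grip or lift the carrier - and leave the square-plate carrier, its clip and everything else alone.

Things in the scene. Friction and masses are not known exactly. Their poses are not given: they have to be found in the camera images.
- fixture: fixed test fixture: grey plate 205 x 142 x 6 mm (x -125 to 80, y -71 to 71 mm) with two lanes along its x. Origin: underside, midway between lanes, level with the brass feet; +x is the push-in direction, +y the left lane's side. Lane centres y = +/-26.5 mm, lane floor z = 6 mm, lanes 47 mm wide between aluminium strips (x -125 to 25 mm, top z = 12 mm). Two sprung clips, one on each lane's outer side
- stop (a point): middle of the end stop, on its near face at lane-floor height (x = 24, y = 0, z = 6 mm in the fixture's frame): an aluminium strip across both lanes, top at z = 16 mm; a carrier that is home has its leading edge on it. Frame axes as the fixture's
- carrier_round: the carrier to load: flat black plastic block 60 (along x) x 44 x 12 mm with a round bright disc, 30 mm across, set in its top. Origin: centre of its underside. It lies loose in one of the two lanes, its x axis along the fixture's +x, its leading edge some 4 to 14 mm short of the brass foot; home is at x = -6 mm in the fixture's frame. Mass about 80 g
- carrier_square: the other carrier, to be left alone: same block, with a square bright plate, 27 mm, in its top; in the other lane. Origin: centre of its underside
- clip_left (a joint): angle (rad) of the left clip, a steel rocker hinged along x at y = +62.5, z = 16 mm of the fixture (posts to z = 21 mm at x = -112 and 16 mm): 0 at rest, 0.35 with its bar fully down. The foot clears a carrier's top above 0.17; closed on a carrier it reads about 0.15. Sprung: about 6 N on the bar at 0.2, 8 N at 0.35; returns when let go
- bar_left (a point): point on the top of the left clip's press bar, on its centre line at x = -50 mm: a flat steel bar 122 x 18 x 5 mm along x from -112 to 10 mm, centred at y = +92.5 mm in the fixture's frame, overhanging the bench beside the plate. Bar top (centre line): z = 21 mm at rest (outer edge 3 mm higher), 15 mm at 0.2 rad, 11 mm fully down; level at 0.27 rad
- foot_left (a point): underside of the left clip's brass contact foot (x = 0, y = +23.5, z = 12 mm in the fixture's frame at rest): 16 mm long along x, 10 mm thick, blocking the lane until the bar is pressed, then rising with it. An arched arm at x = 0 (7 mm thick, top z = 35 mm at rest) joins it to the hinge
- clip_right (a joint): angle (rad) of the right clip, a steel rocker hinged along x at y = -62.5, z = 16 mm of the fixture (posts to z = 21 mm at x = -112 and 16 mm): 0 at rest, 0.35 with its bar fully down. The foot clears a carrier's top above 0.17; closed on a carrier it reads about 0.15. Sprung: about 6 N on the bar at 0.2, 8 N at 0.35; returns when let go
- bar_right (a point): point on the top of the right clip's press bar, on its centre line at x = -50 mm: a flat steel bar 122 x 18 x 5 mm along x from -112 to 10 mm, centred at y = -92.5 mm in the fixture's frame, overhanging the bench beside the plate. Bar top (centre line): z = 21 mm at rest (outer edge 3 mm higher), 15 mm at 0.2 rad, 11 mm fully down; level at 0.27 rad
- foot_right (a point): underside of the right clip's brass contact foot (x = 0, y = -23.5, z = 12 mm in the fixture's frame at rest): 16 mm long along x, 10 mm thick, blocking the lane until the bar is pressed, then rising with it. An arched arm at x = 0 (7 mm thick, top z = 35 mm at rest) joins it to the hinge
- weight: brass knob-shaped weight, 26 mm across, 30 mm tall, standing on the fixture plate beyond the end stop; not to be disturbed. Origin: centre of its underside
- disc: steel disc, 30 mm across, 6 mm thick, lying on the fixture plate beyond the end stop; not to be disturbed. Origin: centre of its underside
- driver: screwdriver, 170 mm long, lying on the bench along the fixture's right side; not to be disturbed. Origin: centre of its underside (about mid-length)
- relay: grey stepped relay module, 70 x 90 x 55 mm, standing on the bench to the left of the fixture; not to be disturbed. Origin: centre of its underside
- meter: black hand-held meter, 80 x 160 x 35 mm (knob to 43), lying on the right of the bench; not to be disturbed. Origin: centre of its underside
- jar: white jar with a blue band, 56 mm across, 60 mm tall, on the left of the bench; not to be disturbed. Origin: centre of its underside
- block: small white terminal block, 40 x 36 x 24 mm, on the bench near the left clip's bar; not to be disturbed. Origin: centre of its underside
- gun: black test gun about 205 mm long (its pointed nose included), 108 mm tall, 50 mm wide, on the right of the bench; not to be disturbed. Origin: centre of its underside (about mid-length)
There are look-alikes about, which are no part of the job. What is shaped like the carrier_round but green, orange or red is not meant.

How it is judged:
By the outcome, as a careful person would: the job done as asked, in the order asked, and still so for the second after the job is handed in, with the robot touching nothing.
It also fails if it takes over 40 s, if anything falls off the work surface, if the arm or the gripper's body presses on something with over 40 N, if the wrist force passes 120 N, or if a joint passes its speed limit or range.

## Robot

A 6-joint arm with a two-finger parallel gripper is mounted at the origin on the work surface. World frame = base frame: x ahead of the robot, y to its left, z up, the work surface at z = 0. Lengths are in mm, angles in rad, forces in N, time in s.
With the tool pointing down it reaches from about 300 to 875 mm from the base axis. Payload 4.2 kg.
Tool frame: the origin (TCP) lies on the centre line of the jaws, within the pads' length; the fingertips stand ahead of it and the grasp point (between the pads) lies 8 mm behind it (env.tip_reach is the z of the fingertips in the tool frame, in mm); z points along the fingers, y is the line along which they close (so a half turn about z gives the same grasp; the last joint's range is limited). The gripper opens to 85 mm and grips with 20 to 120 N. Pads are 22 mm wide; open, the fingers measure 114 mm over their backs; the gripper's body (76 mm by 85 mm) begins 54 mm behind the grasp point. The pads swing forward as they close: fully open they stand 13 mm farther back than shut.
Start: joints at [1.225, 0.32, 1.565, -0, 1.257, -0.02], TCP at [184.041, 544.769, 203.738] pointing down, gripper open.
Joint ranges: [-3.11, 3.11], [-0.84, 2.01], [0.21, 2.61], [-1.34, 4.49], [0.05, 2.63], [-2.56, 2.56]. Speed limits (rad/s): [2.57, 2.57, 3.14, 3.14, 3.14, 3.14].

## Interface

Orientations are given as a 3x3 rotation matrix whose columns are the frame's x, y, z axes.
In Python, from cell import monitor, imaging, job, nets, env gives the robot as it stands. The module is installed in compiled form; this text tells all that it offers.
- The arm moves only by the tool send_rows, never from a script. Its argument "rows" is a list of rows, each a list of 7 numbers: the closure, from 0 (fully open) to 1 (shut), then the shift along the tool's x, y, z in mm, then the turn, a rotation vector about the tool's x, y, z in rad. In form: [[grip, dx, dy, dz, wx, wy, wz], ...]. A call has 1 to 12 rows; each row is the pose to reach, as a shift and turn from the pose commanded when the call began, along the tool's axes at that moment; what a row does not reach only later rows make up. A row lasts 1/8 s, in which the tool goes at most 62.5 mm and 10.7 degrees, less where a joint would pass 70% of its speed; a pose out of reach is approached as far as the arm can. A call with a gripper value outside its range is refused whole. The fingers move at their own pace and stop on an object; "force" is the grip in N (left out, the last holds). Time passes only in rows, so rows that repeat a pose let the fingers close. It gives the time, the measured TCP pose, the force, the opening and the grip force at its end, in the units of the state.
- monitor.state(): the state, without advancing time (a new reading comes with each control period).
- imaging.camera(name): name is "side" or "top" or "wrist"; returns a dict with "image" (480x640x3 uint8, red, green, blue), "depth" (480x640 float32, mm along the optical axis (not along the pixel's ray), 0 where there is no reading), "fx", "fy", "cx", "cy" (pixels), "distortion" ([k1, k2, p1, p2, k3] as OpenCV has them; the pictures are not rectified), "cam_to_world" (4x4, takes a point from camera to world coordinates); the wrist camera has in their place "tool_from_camera" (4x4, takes a point from camera to tool coordinates, whose origin is the TCP and whose axes are the flange's). Camera axes: x right, y down, z forward; pixel columns grow to the right and rows downward; lengths in mm; the calibration is good to about 2 mm. A picture is of the moment at which its call begins: read the wrist's pose just before it.
- job.job_done(): hands the job in; it is judged then, once.
Trained networks look in a picture, given as the dict that the camera call returned (one of the last four; its "shot" number tells which), for a name from the list of things; names that differ only in an ending like _2 or _b are one class to them, and where a whole thing is asked for, a point or a joint stands for the part that bears it (a point fixed in the world has none). Each returns a list of dicts, best first, with "confidence" (0 to 1); they miss things now and then, are a little off and sometimes report something else, mostly with a low value. They report only what shows in the picture. A call takes as long as a camera call. They do not tell look-alikes from the thing itself.
- nets.look_for(picture, name): "point" ([column, row] in pixels, amid what is visible of it).
- nets.pinpoint(picture, name): "point" ([column, row] in pixels: a listed point, or the origin of a listed thing).
The state is a dict: "time_s": time; "joints": joint angles; "joint_velocities": joint speeds; "tau": joint torques, N m; "tcp_pos": TCP position; "tcp_rot": TCP orientation; "ft_force": force on the tool from outside, world axes, zero at the start; "wrist_torque": the same for the moment, N m; "grip_width": opening from 0.0 (shut) to 1.0 (fully open); "gripper_force": force on a finger pad.
Only numpy, scipy, OpenCV 4.12 (cv2) and the standard library are available. Lean on these libraries where they do the work, as an engineer would, in place of code of your own. Each camera call takes 0.05 s, during which the arm holds its last target. There are 200 camera calls.

## Working session

There is one attempt and no reset: what is moved stays moved. The work goes in short steps, Python scripts to look and compute and a tool call to move; the robot and the scene stay as the last step left them, time stands still between calls to the robot, and variables do not carry over. Pictures are saved under pics/ and viewed, at most 10 in all, crops included, and the job is handed in when it is done.

Besides the shell and the picture viewer there is one more tool, called after "Request:" by a JSON object that holds its "fn" and its "kwargs". send_rows: Moves the arm, as the interface text tells. Its arguments: {"type":"object","properties":{"rows":{"type":"array","items":{"type":"array","items":{"type":"number"}}},"force":{"type":"number"}},"required":["rows"]}

```bash
mkdir -p pics; cat > h.py <<'E'
import numpy as np, cv2
from cell import monitor, imaging, job, nets, env
def T_of(c, st=None):
    if 'cam_to_world' in c: return np.array(c['cam_to_world'])
    T=np.eye(4); T[:3,:3]=np.array(st['tcp_rot']); T[:3,3]=st['tcp_pos']
    return T@np.array(c['tool_from_camera'])
def K(c): return np.array([[c['fx'],0,c['cx']],[0,c['fy'],c['cy']],[0,0,1.]])
def ray(c,T,p):
    u=cv2.undistortPoints(np.array([[p]],float),K(c),np.array(c['distortion'],float))[0,0]
    return T[:3,:3]@np.array([u[0],u[1],1.])
def at_z(c,T,p,z):
    d=ray(c,T,p); return T[:3,3]+d*(z-T[2,3])/d[2]
def by_depth(c,T,p):
    d=c['depth'][int(p[1])-1:int(p[1])+2,int(p[0])-1:int(p[0])+2]; d=d[d>0]
    return T[:3,3]+ray(c,T,p)*np.median(d) if d.size else None
def proj(c,T,P):
    Ti=np.linalg.inv(T); r=cv2.Rodrigues(Ti[:3,:3])[0]
    return cv2.projectPoints(np.array(P,float).reshape(-1,1,3),r,Ti[:3,3],K(c),np.array(c['distortion'],float))[0][:,0]
def save(c,n,crop=None,s=1):
    im=c['image'][:,:,::-1]
    if crop: x0,y0,x1,y1=crop; im=cv2.resize(im[y0:y1,x0:x1],None,fx=s,fy=s,interpolation=cv2.INTER_CUBIC)
    cv2.imwrite('pics/'+n,im)
E
python3 - <<'E'
from h import *
st=monitor.state(); print(st['tcp_pos'],np.round(st['tcp_rot'],3).tolist(),st['ft_force'],st['grip_width'],env.tip_reach)
c=imaging.camera('top');T=T_of(c);save(c,'top.png')
for n in ['carrier_round','carrier_square','fixture','stop','bar_left','bar_right','foot_left','foot_right','block','weight','disc','relay','driver']:
    for r in nets.pinpoint(c,n)[:3]:
        w=by_depth(c,T,r['point']); print(n,np.round(r['point'],1),round(r['confidence'],2),None if w is None else np.round(w,1))
E
```

```text
[183.8711224  544.25850198 202.87121116] [[-0.947, 0.32, -0.001], [0.32, 0.947, -0.002], [0.0, -0.002, -1.0]] [ 0.05820852 -0.43977128  0.59615066] 0.9989226259989701 11.0
carrier_round [391.8 292.1] 0.82 [ 416.7 -121.8   12. ]
carrier_round [332.8 239.8] 0.72 [549.7  30.1  19.2]
carrier_round [333.7 163.7] 0.62 [749.5  29.1  15.8]
carrier_square [349.2 240.3] 0.86 [548.8 -12.   17.6]
fixture [339.6 224.1] 0.7 [591.4  12.8  10.9]
fixture [277.5 279.7] 0.6 [446.1 170.3  24.8]
stop [338.1 212.8] 0.95 [620.4  16.9  14.8]
bar_left [303.9 242.2] 0.58 [542.7 104.2  22.6]
bar_right [376.  240.7] 0.82 [547.9 -80.8  20.4]
foot_left [330.  220.2] 0.97 [598.6  37.6  32.6]
foot_right [345.1 218.8] 0.59 [605.4  -1.4  10.3]
block [278.3 281. ] 0.8 [442.8 168.2  24.8]
block [514.1 316.9] 0.27 [ 355.9 -419.6   70.1]
weight [357.1 201.5] 0.65 [647.5 -31.6  32.1]
disc [332. 201.] 0.53 [651.7  32.9  11.3]
relay [247.2 220.2] 0.77 [594.3 246.2  56.7]
driver [403.8 231.6] 0.69 [ 571.1 -151.5   27.1]
```

View pics/top.png

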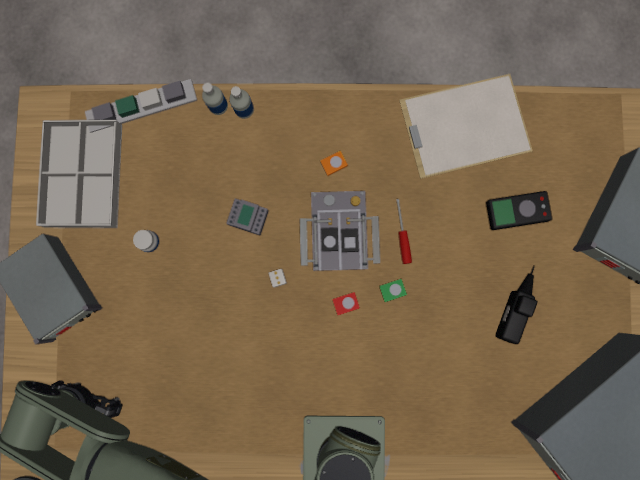

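The round carrier is at (331,240), black with a bright disc, in the left lane. The look-alikes are orange (334,162), red (346,303) and green (393,290), all off the fixture. The square carrier at (349,241) is in the right lane. Next I'll move above the fixture for a closer look.

Request:
{"fn": "send_rows", "kwargs": {"rows": [[0, -48, -35, -20, 0, 0, -0.05], [0, -97, -70, -40, 0, 0, -0.1], [0, -145, -105, -60, 0, 0, -0.15], [0, -193, -140, -80, 0, 0, -0.2], [0, -242, -175, -90, 0, 0, -0.25], [0, -290, -210, -90, 0, 0, -0.3], [0.35, -338, -245, -90, 0, 0, -0.354], [0.35, -386, -280, -90, 0, 0, -0.354], [0.35, -435, -315, -90, 0, 0, -0.354], [0.35, -483, -349, -90, 0, 0, -0.354], [0.35, -483, -349, -90, 0, 0, -0.354], [0.35, -483, -349, -90, 0, 0, -0.354]]}}

```text
time_s: 2.2
tcp_pos: [529.5, 59.7, 293.5]
tcp_rot: [[-1.0, -0.028, -0.001], [-0.028, 1.0, 0.001], [0.001, 0.001, -1.0]]
ft_force: [0.8, 0.2, 1.1]
grip_width: 0.652
gripper_force: 0.0
```

```bash
python3 - <<'E'
from h import *
st=monitor.state(); print(np.round(st['tcp_pos'],1),np.round(st['tcp_rot'],3).tolist(),st['grip_width'],st['time_s'])
c=imaging.camera('wrist');T=T_of(c,st);save(c,'w1.png');print(np.round(c['tool_from_camera'],3))
hz={'carrier_round':6,'carrier_square':6,'stop':6,'bar_left':21,'bar_right':21,'foot_left':12,'foot_right':12,'weight':6,'disc':6,'fixture':0,'block':0}
for n in hz:
    for r in nets.pinpoint(c,n)[:2]:
        print(n,np.round(r['point'],1),round(r['confidence'],2),np.round(at_z(c,T,r['point'],hz[n]),1),by_depth(c,T,r['point']))
E
```

```text
[529.5  59.7 293.5] [[-1.0, -0.028, -0.001], [-0.028, 1.0, 0.001], [0.001, 0.001, -1.0]] 0.6523537023257379 2.2
[[-1.00000e-03 -9.44000e-01 -3.30000e-01  8.58680e+01]
 [ 1.00000e+00 -1.00000e-03 -0.00000e+00 -2.83000e-01]
 [ 0.00000e+00 -3.30000e-01  9.44000e-01 -1.69029e+02]
 [ 0.00000e+00  0.00000e+00  0.00000e+00  1.00000e+00]]
carrier_round [160.   89.5] 0.87 [ 419.2 -122.6    6. ] [ 419.50121674 -120.28038548   11.85177134]
carrier_round [262.5  62.8] 0.66 [388.3  -3.7   6. ] [388.93514654  -2.98067049  11.04534673]
carrier_square [259.5 199.3] 0.67 [545.2 -10.6   6. ] [542.62419753  -8.84130176  17.77890021]
stop [279.6 257.5] 0.78 [623.8  14.5   6. ] [621.55156726  14.99205946  11.6267626 ]
bar_right [203.5 203.3] 0.73 [548.7 -77.4  21. ] [548.66541579 -77.37747434  21.16487894]
bar_right [297.5 239.2] 0.57 [592.3  38.8  21. ] [592.10763766  38.78086663  21.4746725 ]
foot_left [300.1 240.5] 0.73 [597.   41.8  12. ] [594.16974726  42.06595437  20.28257826]
foot_right [261.  237.7] 0.83 [594.5  -8.9  12. ] [591.90303104  -7.79922701  19.72678293]
weight [250.4 275.6] 0.64 [651.3 -25.5   6. ] [643.07826427 -22.18975628  24.09235957]
disc [301.8 276.9] 0.74 [651.4  44.6   6. ] [648.91069086  44.73261304  11.43955219]
fixture [279.  238.8] 0.78 [599.4  13.3   0. ] [595.67124266  14.30613335  11.12148677]
block [410.7 129.1] 0.67 [455.4 173.1   0. ] [454.86349902 167.53980307  22.1380585 ]
```

View pics/w1.png

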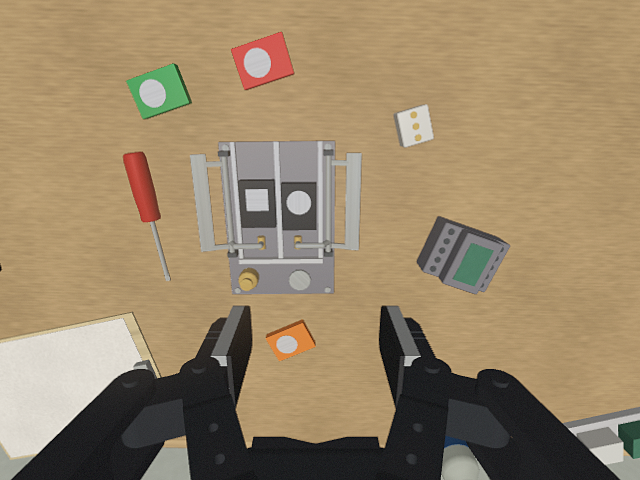

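```bash
python3 - <<'E'
from h import *
st=monitor.state()
c=imaging.camera('wrist');T=T_of(c,st)
save(c,'w2.png',(180,130,370,305),3.4)
np.save('T1.npy',T)
E
```

```text
(no output)
```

View pics/w2.png

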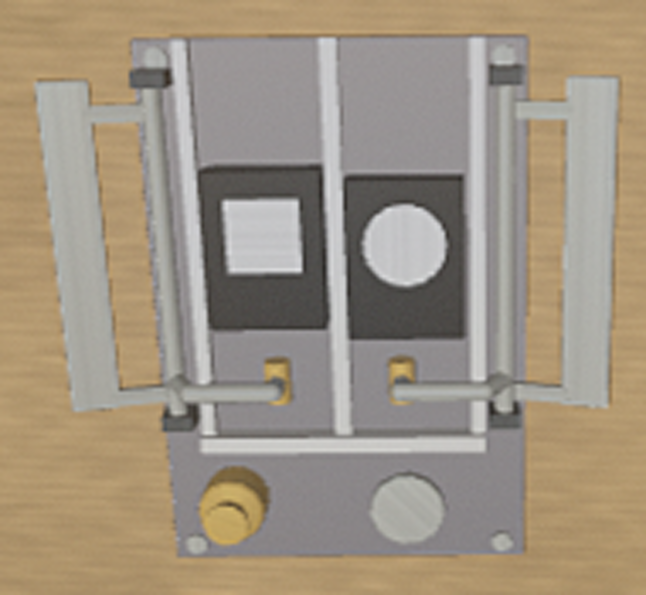

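```bash
python3 - <<'E'
from h import *
from scipy.optimize import least_squares
st=monitor.state()
c=imaging.camera('wrist');T=T_of(c,st)
f=lambda p:np.array(p)/3.4+[180,130]-0.35
obs=[((132,38),(-125,-71,6)),((528,36),(-125,71,6)),((178,556),(80,-71,6)),((525,553),(80,71,6)),
((568,77),(-112,83.5,18)),((618,77),(-112,101.5,24)),((609,406),(10,101.5,24)),((567,402),(10,83.5,18)),
((37,83),(-112,-101.5,24)),((88,80),(-112,-83.5,18)),((74,410),(10,-101.5,24)),((118,403),(10,-83.5,18))]
U=np.array([f(o[0]) for o in obs]);P=np.array([o[1] for o in obs],float)
def W(q,P):
    a=q[2];R=np.array([[np.cos(a),-np.sin(a),0],[np.sin(a),np.cos(a),0],[0,0,1]]);return P@R.T+[q[0],q[1],q[3]]
r=least_squares(lambda q:(proj(c,T,W(q,P))-U).ravel(),[597,14,0,0],x_scale=[1,1,.01,1])
print(r.x,np.degrees(r.x[2]));print(np.round(r.fun.reshape(-1,2),1).tolist())
r3=least_squares(lambda q:(proj(c,T,W([*q,0],P))-U).ravel(),[597,14,0],x_scale=[1,1,.01]);q=r3.x;print(q,np.abs(r3.fun).max())
a=q[2]
for p in [(345,177),(465,176),(350,338),(465,337)]:
    w=at_z(c,T,f(p),18)-[q[0],q[1],0]; print('carrier corner fix',np.round([w[0]*np.cos(a)+w[1]*np.sin(a),-w[0]*np.sin(a)+w[1]*np.cos(a)],1))
np.save('fix.npy',q)
E
```

```text
[ 5.98365243e+02  1.56195513e+01  3.50035812e-02 -2.98574149e+00] 2.0055574684598194
[[-0.2, 0.1], [0.5, -0.3], [0.2, -0.2], [-0.2, 0.0], [-0.4, -0.5], [0.6, -0.2], [0.0, 0.5], [-2.0, 0.1], [-0.8, -0.5], [0.8, -0.2], [-0.3, 0.4], [1.8, 0.8]]
[5.97764732e+02 1.59051564e+01 3.50353653e-02] 1.5806952316725642
carrier corner fix [-76.8   4.4]
carrier corner fix [-76.9  47.3]
carrier corner fix [-16.7   4. ]
carrier corner fix [-16.8  46.9]
```

```bash
python3 - <<'E'
from h import *
st=monitor.state()
c=imaging.camera('wrist');M=np.array(c['tool_from_camera'])
v,u=np.mgrid[0:480,0:640]; d=c['depth']
n=cv2.undistortPoints(np.stack([u,v],-1).reshape(-1,1,2).astype(float),K(c),np.array(c['distortion'],float))[:,0]
X=(np.c_[n,np.ones(len(n))]*d.reshape(-1,1))@M[:3,:3].T+M[:3,3]
ok=(d.ravel()>0)&(X[:,2]<60)&(X[:,2]>-60)
X=X[ok]; print(len(X))
for s in (-1,1):
    Y=X[X[:,1]*s>0]; print(s,'zmax',np.percentile(Y[:,2],[50,99,99.9,100]))
    for z0 in range(-50,30,5):
        B=Y[(Y[:,2]>=z0)&(Y[:,2]<z0+5)]
        if len(B)>5: print(z0,len(B),'x',np.round(np.percentile(B[:,0],[1,99]),1),'|y|',np.round(np.percentile(abs(B[:,1]),[1,99]),1))
E
```

```text
3696
-1 zmax [-48.74138885 -31.83047256 -30.56034209 -30.29787784]
-50 358 x [-9.6 12.4] |y| [27.8 41.4]
-45 322 x [-9.5 12.5] |y| [27.8 41.5]
-40 242 x [-9.7 12.5] |y| [27.7 40.1]
-35 96 x [-8.7 11.8] |y| [27.8 33.9]
1 zmax [-48.84688826 -31.79614075 -30.42002245 -29.83219295]
-50 349 x [-9.4 12.4] |y| [27.3 40.5]
-45 323 x [-9.8 12.4] |y| [27.3 40.7]
-40 240 x [-9.8 12.4] |y| [27.3 40. ]
-35 96 x [-9.1 11.7] |y| [27.3 33.2]
```

```bash
python3 - <<'E'
from h import *
st=monitor.state()
w=imaging.camera('wrist');print(w['fx'],w['fy'],w['cx'],w['cy'],w['distortion'], w['depth'][300:330:4,384], w['depth'][300:330:4,390])
c=imaging.camera('side');T=T_of(c);print(np.round(T,2).tolist())
p=np.array(st['tcp_pos']);R=np.array(st['tcp_rot'])
t=[p+R@np.array(a,float) for a in [(0,0,0),(0,-34,11),(0,34,11),(0,-34,-30),(0,34,-30)]]
q=proj(c,T,t);print(np.round(q))
im=c['image'][:,:,::-1].copy()
for i,a in enumerate(q): cv2.drawMarker(im,tuple(int(round(x)) for x in a),[(0,0,255),(0,255,0),(0,255,0),(255,0,0),(255,0,0)][i],0,8,1)
x,y=q[0].astype(int); x0=max(0,x-130);y0=max(0,y-100)
cv2.imwrite('pics/s1.png',cv2.resize(im[y0:y0+200,x0:x0+260],None,fx=3,fy=3))
E
```

```text
366.10908264767244 366.10908264767244 315.11961290473795 243.68350498087915 [-0.00886038  0.          0.          0.          0.        ] [518.943   519.2881  149.14583 148.1902  148.61351 147.68852 147.17134
 148.11243] [519.08026 520.8059  149.15694 145.78798 143.47772 139.96745 137.74289
 135.89296]
[[0.67, -0.58, 0.47, -145.0], [-0.74, -0.52, 0.43, -610.97], [-0.0, -0.63, -0.78, 1228.54], [0.0, 0.0, 0.0, 1.0]]
[[299. 181.]
 [311. 191.]
 [289. 177.]
 [311. 178.]
 [288. 164.]]
```

View pics/s1.png

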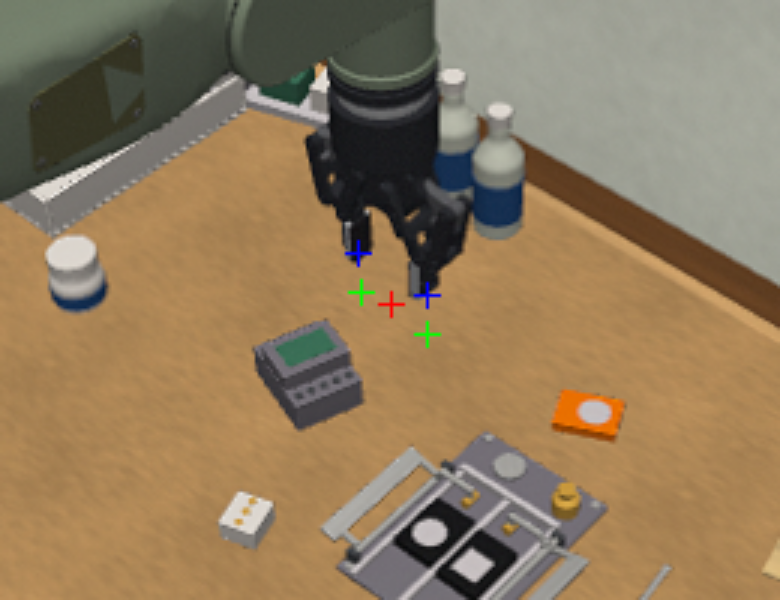

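The overlay shows the true fingertips (blue crosses) about 30 mm behind the reported TCP, not 11 mm ahead of it, and the wrist depth agrees. I'll use the measured tips and come down under force feedback.

Request:
{"fn": "send_rows", "kwargs": {"rows": [[0.35, 29, 13.5, 20, 0, 0, -0.007], [0.35, 29, 13.5, 70, 0, 0, -0.007], [0.35, 29, 13.5, 120, 0, 0, -0.007], [0.35, 29, 13.5, 170, 0, 0, -0.007], [0.35, 29, 13.5, 220, 0, 0, -0.007], [0.35, 29, 13.5, 260, 0, 0, -0.007], [0.35, 29, 13.5, 270, 0, 0, -0.007], [0.35, 29, 13.5, 270, 0, 0, -0.007]]}}

```text
time_s: 4.05
tcp_pos: [501.1, 72.2, 24.0]
tcp_rot: [[-0.999, -0.035, 0.0], [-0.035, 0.999, 0.0], [-0.0, 0.0, -1.0]]
ft_force: [0.6, -0.4, -0.3]
grip_width: 0.652
gripper_force: 0.0
```

```bash
python3 - <<'E'
from h import *
st=monitor.state(); print(np.round(st['tcp_pos'],1),np.round(st['tcp_rot'],3).tolist(),st['ft_force'])
c=imaging.camera('wrist');T=T_of(c,st);M=np.array(c['tool_from_camera'])
x,y,a=np.load('fix.npy')
im=c['image'][:,:,::-1].copy()
def W(P): P=np.array(P,float);return np.array([x+P[0]*np.cos(a)-P[1]*np.sin(a),y+P[0]*np.sin(a)+P[1]*np.cos(a),P[2]])
pts=[(-112,83.5,18),(-112,101.5,24),(10,101.5,24),(10,83.5,18),(-76.8,4.5,18),(-76.8,48.5,18),(-125,71,6),(-125,-71,6),(-125,50,12),(-125,3,12)]
for P in proj(c,T,[W(p) for p in pts]): cv2.circle(im,tuple(int(round(v)) for v in P),3,(0,0,255),1)
cv2.imwrite('pics/w3.png',im)
for zz in (60,): 
  v,u=np.mgrid[0:480,0:640]; d=c['depth']
  n=cv2.undistortPoints(np.stack([u,v],-1).reshape(-1,1,2).astype(float),K(c),np.array(c['distortion'],float))[:,0]
  X=((np.c_[n,np.ones(len(n))]*d.reshape(-1,1))@T[:3,:3].T+T[:3,3])
  for p,nm in (((-60,92.5,0),'bar'),((-45,12,0),'carrier'),((-100,26,0),'floor')):
    w=W(p)[:2]; s=(np.hypot(*(X[:,:2]-w).T)<3)&(d.ravel()>0); print(nm,s.sum(),np.median(X[s,2]) if s.any() else None)
E
```

```text
[501.1  72.2  24. ] [[-0.999, -0.035, 0.0], [-0.035, 0.999, 0.0], [-0.0, 0.0, -1.0]] [ 0.58391667 -0.3767365  -0.26824491]
bar 75 20.50910468381298
carrier 0 None
floor 84 4.822707758177614
```

View pics/w3.png

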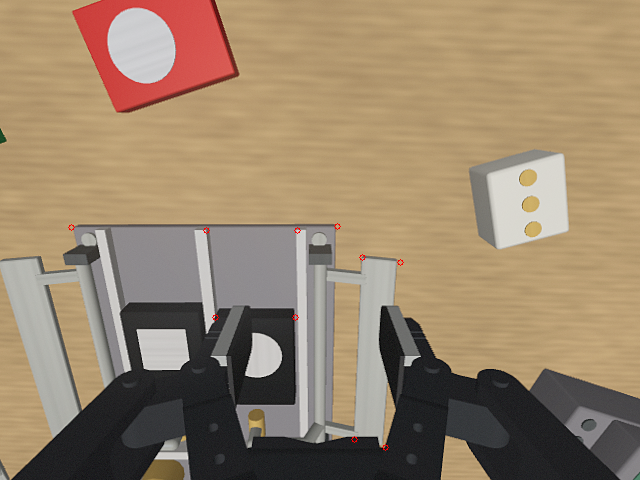

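The overlay matches the picture: round carrier under the left jaw, left bar under the right jaw. The tips are about 55 mm up, so I'll go down to the bar.

Request:
{"fn": "send_rows", "kwargs": {"rows": [[0.35, 0, 0, 15, 0, 0, 0], [0.35, 0, 0, 26, 0, 0, 0], [0.35, 0, 0, 30, 0, 0, 0], [0.35, 0, 0, 30, 0, 0, 0]]}}

```text
time_s: 4.6
tcp_pos: [500.3, 72.2, -6.6]
tcp_rot: [[-0.999, -0.035, -0.001], [-0.035, 0.999, -0.0], [0.001, 0.0, -1.0]]
ft_force: [0.2, 0.2, 0.2]
grip_width: 0.649
gripper_force: 0.0
```

Request:
{"fn": "send_rows", "kwargs": {"rows": [[0.35, 0, 0, 2, 0, 0, 0], [0.35, 0, 0, 4, 0, 0, 0], [0.35, 0, 0, 6, 0, 0, 0], [0.35, 0, 0, 6, 0, 0, 0]]}}

```text
time_s: 5.1
tcp_pos: [500.8, 72.5, -12.1]
tcp_rot: [[-0.999, -0.035, 0.001], [-0.035, 0.999, 0.001], [-0.001, 0.0, -1.0]]
ft_force: [-1.1, 2.1, 3.6]
grip_width: 0.652
gripper_force: 1.5
```

Request:
{"fn": "send_rows", "kwargs": {"rows": [[0.35, 0, 0, 2, 0, 0, 0], [0.35, 0, 0, 4, 0, 0, 0], [0.35, 0, 0, 5.5, 0, 0, 0], [0.35, 0, 0, 5.5, 0, 0, 0]]}}

```text
time_s: 5.6
tcp_pos: [500.9, 72.6, -17.6]
tcp_rot: [[-0.999, -0.035, 0.001], [-0.035, 0.999, 0.001], [-0.001, 0.001, -1.0]]
ft_force: [-0.5, 4.3, 6.0]
grip_width: 0.651
gripper_force: 2.9
```

```bash
python3 - <<'E'
from h import *
st=monitor.state(); print(np.round(st['tcp_pos'],1),st['ft_force'],st['time_s'])
c=imaging.camera('side');T=T_of(c)
x,y,a=np.load('fix.npy')
p=proj(c,T,[[x-50,y+50,15]])[0].astype(int)
x0,y0=p[0]-65,p[1]-60
save(c,'s2.png',(x0,y0,x0+130,y0+100),6)
w=imaging.camera('wrist');Tw=T_of(w,st)
v,u=np.mgrid[0:480,0:640]; d=w['depth']
n=cv2.undistortPoints(np.stack([u,v],-1).reshape(-1,1,2).astype(float),K(w),np.array(w['distortion'],float))[:,0]
X=((np.c_[n,np.ones(len(n))]*d.reshape(-1,1))@Tw[:3,:3].T+Tw[:3,3])-[x,y,0]
F=np.c_[X[:,0]*np.cos(a)+X[:,1]*np.sin(a),-X[:,0]*np.sin(a)+X[:,1]*np.cos(a),X[:,2]]
for lo,hi in ((84,88),(88,92),(92,96),(96,100),(20,30)):
    s=(F[:,0]>-125)&(F[:,0]<20)&(F[:,1]>lo)&(F[:,1]<hi)&(d.ravel()>0)&(F[:,2]<30);print(lo,s.sum(),np.round(np.percentile(F[s,2],[5,50,95]),1),np.round(np.percentile(F[s,0],[5,95])))
E
```

```text
[500.9  72.6 -17.6] [-0.48006835  4.25951128  6.00007042] 5.6
84 2231 [-1.  12.9 26.1] [-119.  -37.]
88 1354 [-1.  13.  25.2] [-121.  -35.]
92 1044 [-1.1 13.  23.1] [-122.  -32.]
96 780 [-1.2 12.6 27.7] [-123.  -99.]
20 2384 [ 3.8  5.7 25.9] [-124.  -39.]
```

View pics/s2.png

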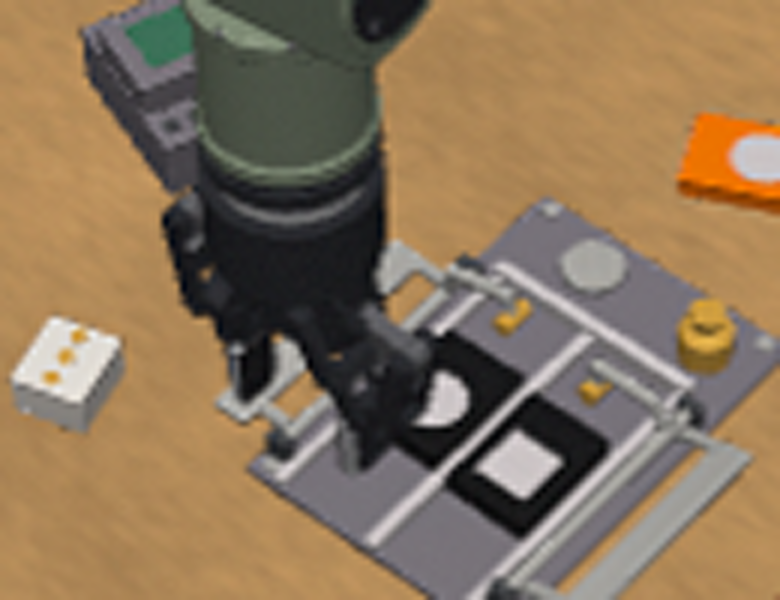

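The side view shows one fingertip on the left bar with the left foot raised, and the other tip in the lane behind the round carrier. Now the push.

Request:
{"fn": "send_rows", "kwargs": {"rows": [[0.35, 0, 0, 1, 0, 0, 0], [0.35, -4, 0, 1, 0, 0, 0], [0.35, -8, 0, 1, 0, 0, 0], [0.35, -11, 0, 1, 0, 0, 0], [0.35, -14, 0, 1, 0, 0, 0], [0.35, -17, 0, 1, 0, 0, 0], [0.35, -20, 0, 1, 0, 0, 0], [0.35, -20, 0, 1, 0, 0, 0]]}}

```text
time_s: 6.7
tcp_pos: [517.9, 72.4, -19.1]
tcp_rot: [[-0.999, -0.036, -0.005], [-0.036, 0.999, -0.001], [0.006, -0.001, -1.0]]
ft_force: [-5.1, -0.5, 7.3]
grip_width: 0.649
gripper_force: 3.9
```

```bash
cat > m.py <<'E'
from h import *
import sys
st=monitor.state(); print(np.round(st['tcp_pos'],1),st['ft_force'],st['time_s'])
c=imaging.camera('side');T=T_of(c);x,y,a=np.load('fix.npy')
p=proj(c,T,[[x-50,y+50,15]])[0].astype(int);x0,y0=p[0]-65,p[1]-60
if len(sys.argv)>1: save(c,sys.argv[1],(x0,y0,x0+130,y0+100),6)
w=imaging.camera('wrist');Tw=T_of(w,st)
if len(sys.argv)>2: save(w,sys.argv[2])
v,u=np.mgrid[0:480,0:640]; d=w['depth']
n=cv2.undistortPoints(np.stack([u,v],-1).reshape(-1,1,2).astype(float),K(w),np.array(w['distortion'],float))[:,0]
X=((np.c_[n,np.ones(len(n))]*d.reshape(-1,1))@Tw[:3,:3].T+Tw[:3,3])-[x,y,0]
F=np.c_[X[:,0]*np.cos(a)+X[:,1]*np.sin(a),-X[:,0]*np.sin(a)+X[:,1]*np.cos(a),X[:,2]]
def q(n,xl,yl,zl):
    s=(F[:,0]>xl[0])&(F[:,0]<xl[1])&(F[:,1]>yl[0])&(F[:,1]<yl[1])&(F[:,2]>zl[0])&(F[:,2]<zl[1])&(d.ravel()>0)
    if s.sum()>5: print(n,s.sum(),'x',np.round(np.percentile(F[s,0],[1,50,99]),1),'z',np.round(np.percentile(F[s,2],[1,50,99]),1))
q('carrier y34-48',(-90,20),(36,46),(15,19.5))
q('carrier y6-14',(-90,20),(6,14),(15,19.5))
q('bar',(-110,8),(86,99),(8,22))
E
python3 m.py
```

```text
[517.9  72.4 -19.1] [-5.14534621 -0.47159046  7.28846635] 6.7
carrier y34-48 1921 x [-67.5 -46.5 -21.3] z [15.5 17.  18.4]
carrier y6-14 32 x [-68.2 -67.2 -65.1] z [15.1 16.8 17.8]
bar 3487 x [-109.4  -86.2  -12.4] z [10.3 11.7 21.4]
```

Request:
{"fn": "send_rows", "kwargs": {"rows": [[0.35, -3, 0, 0, 0, 0, 0], [0.35, -6, 0, 0, 0, 0, 0], [0.35, -9, 0, 0, 0, 0, 0], [0.35, -12, 0, 0, 0, 0, 0], [0.35, -12, 0, 0, 0, 0, 0]]}}

```text
time_s: 7.42
tcp_pos: [530.0, 72.8, -19.1]
tcp_rot: [[-0.999, -0.036, -0.005], [-0.036, 0.999, -0.001], [0.005, -0.001, -1.0]]
ft_force: [-4.9, 0.2, 8.3]
grip_width: 0.65
gripper_force: 4.0
```

Request:
{"fn": "send_rows", "kwargs": {"rows": [[0.35, -3, 0, 0, 0, 0, 0], [0.35, -6, 0, 0, 0, 0, 0], [0.35, -9, 0, 0, 0, 0, 0], [0.35, -12, 0, 0, 0, 0, 0], [0.35, -12, 0, 0, 0, 0, 0]]}}

```text
time_s: 8.05
tcp_pos: [542.0, 73.3, -19.1]
tcp_rot: [[-0.999, -0.036, -0.005], [-0.036, 0.999, -0.001], [0.005, -0.001, -1.0]]
ft_force: [-4.9, -0.4, 7.5]
grip_width: 0.649
gripper_force: 4.0
```

```bash
python3 m.py s3.png w4.png
```

```text
[542.   73.3 -19.1] [-4.92952854 -0.37236906  7.49850471] 8.05
carrier y34-48 1920 x [-43.4 -22.3   2.7] z [15.6 17.  18.3]
carrier y6-14 33 x [-44.  -43.1 -40.8] z [15.1 16.6 17.3]
bar 5303 x [-109.3  -75.5    6.1] z [10.2 11.6 21.1]
```

View pics/w4.png

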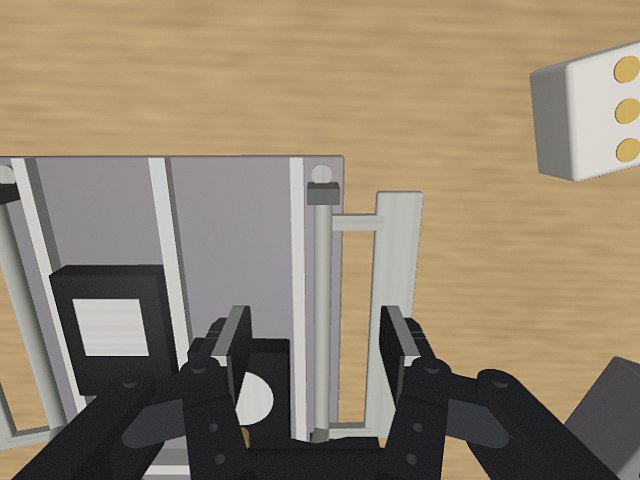

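The round carrier is under the raised foot and the bar is still held down. Its rear edge is about 8 mm from home, so I'll continue gently.

Request:
{"fn": "send_rows", "kwargs": {"rows": [[0.35, -3, 0, 0, 0, 0, 0], [0.35, -5, 0, 0, 0, 0, 0], [0.35, -6, 0, 0, 0, 0, 0], [0.35, -6, 0, 0, 0, 0, 0]]}}

```text
time_s: 8.65
tcp_pos: [547.5, 73.5, -19.1]
tcp_rot: [[-0.999, -0.036, -0.006], [-0.036, 0.999, -0.001], [0.006, -0.001, -1.0]]
ft_force: [-6.3, -0.6, 7.8]
grip_width: 0.649
gripper_force: 4.1
```

Request:
{"fn": "send_rows", "kwargs": {"rows": [[0.35, -1, 0, 0, 0, 0, 0], [0.35, -2, 0, 0, 0, 0, 0], [0.35, -2, 0, 0, 0, 0, 0]]}}

```text
time_s: 9.02
tcp_pos: [549.4, 73.5, -19.1]
tcp_rot: [[-0.999, -0.036, -0.006], [-0.036, 0.999, -0.001], [0.006, -0.001, -1.0]]
ft_force: [-6.9, -0.5, 7.8]
grip_width: 0.651
gripper_force: 4.7
```

Request:
{"fn": "send_rows", "kwargs": {"rows": [[0.35, -1, 0, 0, 0, 0, 0], [0.35, -1, 0, 0, 0, 0, 0]]}}

```text
time_s: 9.28
tcp_pos: [549.4, 73.5, -19.2]
tcp_rot: [[-0.999, -0.036, -0.009], [-0.036, 0.999, -0.001], [0.009, -0.001, -1.0]]
ft_force: [-7.2, 0.7, 9.2]
grip_width: 0.654
gripper_force: 5.2
```

Request:
{"fn": "send_rows", "kwargs": {"rows": [[0.35, -1, 0, 0, 0, 0, 0], [0.35, -1, 0, 0, 0, 0, 0]]}}

```text
time_s: 9.52
tcp_pos: [549.4, 73.5, -19.3]
tcp_rot: [[-0.999, -0.035, -0.011], [-0.035, 0.999, -0.001], [0.011, -0.001, -1.0]]
ft_force: [-9.5, 0.3, 10.9]
grip_width: 0.654
gripper_force: 6.4
```

```bash
python3 m.py s4.png w5.png
```

```text
[549.4  73.5 -19.3] [-9.48646534  0.26400793 10.92413019] 9.525
carrier y34-48 1933 x [-36.1 -15.3   9.9] z [15.5 16.9 18.3]
carrier y6-14 32 x [-36.7 -35.9 -33.4] z [15.2 16.5 17.7]
bar 5743 x [-109.3  -74.3    6.2] z [ 9.9 11.3 21. ]
```

The arm stalled at x=549.4 while the force kept rising, and the rear edge reads −36, so the carrier is home. I'll ease the pusher off its face, then let the bar up gently.

Request:
{"fn": "send_rows", "kwargs": {"rows": [[0.35, 3, 0, 0, 0, 0, 0], [0.35, 6, 0, 0, 0, 0, 0], [0.35, 8, 0, 0, 0, 0, 0], [0.35, 8, 0, 0, 0, 0, 0], [0.35, 8, 0, -2, 0, 0, 0], [0.35, 8, 0, -4, 0, 0, 0], [0.35, 8, 0, -6, 0, 0, 0], [0.35, 8, 0, -9, 0, 0, 0], [0.35, 8, 0, -14, 0, 0, 0], [0.35, 8, 0, -24, 0, 0, 0], [0.35, 8, 0, -44, 0, 0, 0], [0.35, 8, 0, -60, 0, 0, 0]]}}

```text
time_s: 11.12
tcp_pos: [546.9, 73.9, 42.5]
tcp_rot: [[-0.999, -0.035, 0.001], [-0.035, 0.999, 0.0], [-0.001, 0.0, -1.0]]
ft_force: [0.7, -0.1, -0.6]
grip_width: 0.65
gripper_force: 0.0
```

Request:
{"fn": "send_rows", "kwargs": {"rows": [[0.35, 15, 0, -50, 0, 0, 0], [0.35, 30, 0, -100, 0, 0, 0], [0.35, 45, 0, -150, 0, 0, 0], [0.35, 60, 0, -180, 0, 0, 0], [0.35, 60, 0, -180, 0, 0, 0], [0.35, 60, 0, -180, 0, 0, 0]]}}

```text
time_s: 11.88
tcp_pos: [486.2, 71.7, 220.4]
tcp_rot: [[-0.999, -0.035, -0.001], [-0.035, 0.999, -0.0], [0.001, -0.0, -1.0]]
ft_force: [0.1, -0.4, 0.4]
grip_width: 0.651
gripper_force: 0.0
```

```bash
python3 m.py s5.png w6.png; python3 - <<'E'
import cv2
im=cv2.imread('pics/w6.png');cv2.imwrite('pics/w6c.png',cv2.resize(im[120:400,150:450],None,fx=2.1,fy=2.1,interpolation=cv2.INTER_CUBIC))
E
```

```text
[486.2  71.7 220.4] [ 0.07972063 -0.4025425   0.42500959] 11.875
carrier y34-48 336 x [-35.6 -13.9  19.5] z [16.  17.7 19.4]
carrier y6-14 317 x [-35.7  -9.4  19.5] z [15.9 17.7 19.1]
bar 1213 x [-108.8  -55.1    6.4] z [14.5 16.4 18.5]
```

View pics/w6c.png

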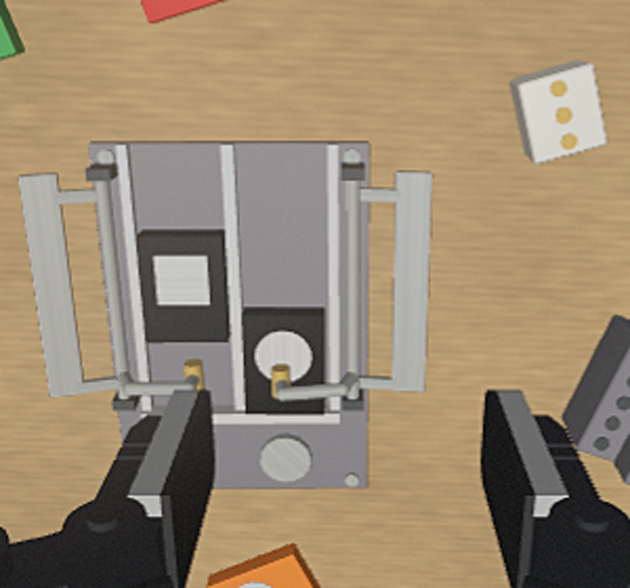

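View pics/s5.png

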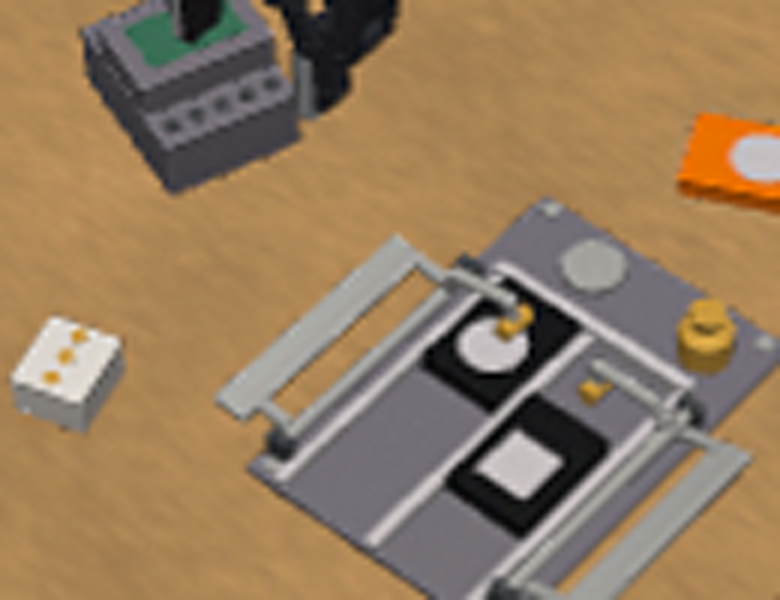

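The round carrier is against the end stop with the left foot closed on its disc, bar at about z=16–17 (0.15 rad). The square carrier, its clip and the other things in view have not moved, and the hand is clear.

```bash
python3 -c "
from h import *
print(job.job_done())"
```

```text
the job is handed in; nothing more can be done
None
```

The round-disc carrier is home against the end stop with the left clip's foot closed on it, the hand is clear, and the job was handed in at about 12 s of robot time, with no verdict shown.

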